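# Find and seat the rocking reservoir cap

## Robot

A 7-joint arm with a two-finger parallel gripper is mounted at the origin on the work surface. World frame = base frame: x ahead of the robot, y to its left, z up, the work surface at z = 0. Lengths are in m, angles in rad, forces in N, time in s.
With the tool pointing down it reaches from about 0.35 to 0.9 m from the base axis. Payload 8.1 kg.
Tool frame: the origin (TCP) lies on the centre line of the jaws, within the pads' length; the fingertips stand 19 mm ahead of it and the grasp point (between the pads) is the TCP; z points along the fingers, y is the direction in which the jaws open and shut (so a half turn about z gives the same grasp; the last joint's range is limited). The gripper opens to 92 mm and grips with 3 to 60 N. Pads are 19 mm wide; open, the fingers measure 130 mm over their backs; the gripper's body (75 mm by 190 mm) begins 47 mm behind the grasp point.
Start: joints at [1.133, 0.434, 0.025, 1.573, -0.012, 1.134, -0.075], TCP at [0.205, -0.59, 0.246] pointing down, gripper open.
Joint ranges: [-2.62, 2.62], [-0.44, 2.09], [-1.27, 1.32], [0.08, 2.57], [-1.32, 4.46], [0.12, 2], [-2.74, 2.74]. Speed limits (rad/s): [2.22, 2.22, 3.01, 3.01, 3.14, 3.14, 3.14].

## Interface

Orientations are given as a rotation vector (axis times angle).
In Python, from cell import monitor, imaging, workorder, outline_of gives the robot as it stands.
- The arm moves only by the tool move_arm, never from a script. Its argument "series" is a list of rows, each a list of 6 numbers: the shift along the world's x, y, z in cm, then the turn, a rotation vector about the world's x, y, z in degrees. A call has 1 to 8 rows; each row shifts and turns the commanded pose from where the row before left it; what a row does not reach is not made up. A row lasts 1/10 s, in which the tool goes at most 50 mm and 8.59 degrees, less where a joint would pass 70% of its speed; a pose out of reach is approached as far as the arm can. A call with a gripper value outside its range is refused whole. "grip" is the opening, from 0 (shut) to 1 (fully open), set as the call begins (left out, the last holds). The fingers move at their own pace and stop on an object; "force" is the grip in N (left out, the last holds). Time passes only in rows, so rows that do not move let the fingers close. It gives the time, the measured TCP pose, the force and the opening at its end, in the units of the state.
- monitor.observe(): the state, without advancing time (a new reading comes with each control period).
- imaging.get_image(name): name is "scene" or "top" or "wrist"; returns a dict with "color" (400x640x3 uint8, red, green, blue), "fx", "fy", "cx", "cy" (pixels), "rvec" (rotation vector, rad) and "tvec" (3), from world to camera coordinates, as OpenCV has them; the wrist camera has in their place "mount" (4x4, takes a point from camera to tool coordinates, whose origin is the TCP and whose axes are the flange's). Camera axes: x right, y down, z forward; pixel columns grow to the right and rows downward; lengths in m; the calibration is good to about 2 mm. A picture is of the moment at which its call begins: read the wrist's pose just before it. There is no depth.
- workorder.sign_off(): hands the job in, once; it reports no verdict.
Trained networks look in the newest picture that a camera, given by its name, has taken for a name from the list of things; names that differ only in an ending like _2 or _b are one class to them, and where a whole thing is asked for, a point or a joint stands for the part that bears it (a point fixed in the world has none). Each returns a list of dicts, best first, with "p" (0 to 1); they miss things now and then, are a little off and sometimes report something else, mostly with a low value. They report only what shows in the picture. A call takes as long as a camera call.
- outline_of(camera, thing): "mask" (400x640 bool, what is visible of it) and "rect" ([left, top, width, height] in pixels, round what is visible of it).
The state is a dict: "clock": time; "joints": joint angles; "dq": joint speeds; "joint_efforts": joint torques, N m; "position": TCP position; "ee_rot": TCP orientation; "force": force on the tool from outside, world axes, zero at the start; "ft_torque": the same for the moment, N m; "width": opening from 0.0 (shut) to 1.0 (fully open).
Only numpy, scipy, OpenCV 4.12 (cv2) and the standard library are available. Lean on these libraries where they do the work, as an engineer would, in place of code of your own. Each camera call takes 0.05 s, during which the arm holds its last target. There are 200 camera calls.

## Task

One of the four green caps on the black reservoir unit is loose and rocks. With the fingertips, press lightly near the rim of the caps until you find the one that rocks, then push that one firmly down on its middle until it is fully home, and move clear. Do not lift or pull up any cap, never press hard on the well-seated ones, and leave the pot, the bottle and the brush alone.

Things in the scene. Friction and masses are not known exactly. Their poses are not given: they have to be found in the camera images.
- unit: fixed black plastic reservoir unit of a self-watering flower bench, 250 x 250 mm, 60 mm high to its flat deck; origin at the centre of its underside on the bench, z up, x and y along its sides. Four identical round green caps stand on the deck in a 2 x 2 square, 120 mm apart.
- place_1 (a point): the point on the unit's deck (60 mm above the bench) under the centre of one cap: nearest row, left (+y of the unit). Each cap is a green disc 96 mm across with a rim skirt and, in the middle, a yellow knob 18 mm across and 8 mm high. The top of the green disc lies 17 to 24 mm above this point (caps differ, so height does not tell which is loose); the knob's top is 8 mm higher. Press for rocking on the green disc near the rim, about 36 mm from its centre.
- place_2 (a point): the point on the unit's deck (60 mm above the bench) under the centre of one cap: nearest row, right (-y). Each cap is a green disc 96 mm across with a rim skirt and, in the middle, a yellow knob 18 mm across and 8 mm high. The top of the green disc lies 17 to 24 mm above this point (caps differ, so height does not tell which is loose); the knob's top is 8 mm higher. Press for rocking on the green disc near the rim, about 36 mm from its centre.
- place_3 (a point): the point on the unit's deck (60 mm above the bench) under the centre of one cap: far row, left. Each cap is a green disc 96 mm across with a rim skirt and, in the middle, a yellow knob 18 mm across and 8 mm high. The top of the green disc lies 17 to 24 mm above this point (caps differ, so height does not tell which is loose); the knob's top is 8 mm higher. Press for rocking on the green disc near the rim, about 36 mm from its centre.
- place_4 (a point): the point on the unit's deck (60 mm above the bench) under the centre of one cap: far row, right. Each cap is a green disc 96 mm across with a rim skirt and, in the middle, a yellow knob 18 mm across and 8 mm high. The top of the green disc lies 17 to 24 mm above this point (caps differ, so height does not tell which is loose); the knob's top is 8 mm higher. Press for rocking on the green disc near the rim, about 36 mm from its centre.
- rock_x (a joint): tilt of the loose cap about the unit's x axis, rad; 0 level, up to about 0.1 either way when its rim is pressed (under 2 N is enough; it levels itself again when released). It does not tell which cap is the loose one: that differs every time
- rock_y (a joint): the same about the unit's y axis
- seat (a joint): how far the loose cap has gone down, m: 0 to 0.001 at the start (loose), 0.005 fully home on its ledge. It is a stiff push fit: about 15 N on the middle (the knob) drives it down, and it stays where it is left; pressing the rim only rocks it. Negative: pulled up
- snug_a (a joint): one of the three well-seated caps (which place differs every time): how far it is pushed down into its springy gasket, m; 0 at rest, about 2.5 N per mm, never tilts. Beyond 0.005 (about 12 N) it has been shoved too hard; negative: pulled up
- snug_b (a joint): one of the three well-seated caps (which place differs every time): how far it is pushed down into its springy gasket, m; 0 at rest, about 2.5 N per mm, never tilts. Beyond 0.005 (about 12 N) it has been shoved too hard; negative: pulled up
- snug_c (a joint): one of the three well-seated caps (which place differs every time): how far it is pushed down into its springy gasket, m; 0 at rest, about 2.5 N per mm, never tilts. Beyond 0.005 (about 12 N) it has been shoved too hard; negative: pulled up
- pot: bystander: empty terracotta plant pot, 80 mm across, 75 mm high, loose on the bench beside the unit; origin at the centre of its underside
- feed: bystander: blue plant-food bottle, 56 mm across, 140 mm high, standing loose on the bench beside the unit; origin at the centre of its underside
- brush: bystander: hand brush lying on the bench beyond the unit; lies along its own x

How it is judged:
On the way:
1. the loose cap has been found: pressed near its rim, it rocks (tilts by more than 0.035 rad) ((value of joint any of rock_x, rock_y above 0.035 rad or value of joint any of rock_x, rock_y below -0.035 rad)), for 0.05 s.
At the end, for the whole second after the job is handed in: the loose cap is down within 0.8 mm of fully home (seat above 4.2 mm) and level within 0.025 rad, the other three caps rest as they were (within 1.5 mm), and pot, bottle and brush are within 20 mm of where they stood (value of joint seat above 0.0042 m and value of joint rock_x between -0.025 and 0.025 rad and value of joint rock_y between -0.025 and 0.025 rad and value of joint snug_a between -0.0015 and 0.0015 m and value of joint snug_b between -0.0015 and 0.0015 m and value of joint snug_c between -0.0015 and 0.0015 m and distance of each of pot, feed, brush from where it was at the start of the episode below 0.02 m); the robot touches nothing.
It fails at once if a cap is lifted or pulled up by more than 2 mm (value of joint any of seat, snug_a, snug_b, snug_c below -0.002 m).
It fails at once if a well-seated cap is pressed hard (more than 5 mm into its gasket, about 12 N) (value of joint any of snug_a, snug_b, snug_c above 0.005 m).
It fails at once if pot, bottle or brush is moved by more than 20 mm or knocked over (distance of any of pot, feed, brush from where it was at the start of the episode above 0.02 m or angle between any of pot, feed's own z axis and vertical above 0.3 rad).
It also fails if it takes over 56 s, if anything falls off the work surface, if the arm or the gripper's body presses on something with over 40 N, if the wrist force passes 120 N, or if a joint passes its speed limit or range.

## Working session

There is one attempt and no reset: what is moved stays moved. The work goes in short steps, Python scripts to look and compute and a tool call to move; the robot and the scene stay as the last step left them, time stands still between calls to the robot, and variables do not carry over. Pictures are saved under pics/ and viewed, about 8 in all and at most 12, crops included, and the job is handed in when it is done.

Besides the shell and the picture viewer there is one more tool, called as name(argument=value, ...), one argument or row to a line, values as JSON. move_arm: Moves the arm, as the interface text tells. Its arguments: {"type":"object","properties":{"series":{"type":"array"},"grip":{"type":"number"},"force":{"type":"number"}},"required":["series"]}

```bash
mkdir -p pics
cat > h.py <<'E'
import numpy as np, cv2
from cell import monitor, imaging, workorder, outline_of
def ray(im,u,v,z):
    R=cv2.Rodrigues(np.array(im["rvec"],float))[0]; t=np.array(im["tvec"],float)
    d=R.T@np.array([(u-im["cx"])/im["fx"],(v-im["cy"])/im["fy"],1]); c=-R.T@t
    return c+d*(z-c[2])/d[2]
def save(im,n): cv2.imwrite(f"pics/{n}.png",im["color"][:,:,::-1])
E
python3 - <<'E'
from h import *
np.set_printoptions(precision=4,suppress=True)
s=monitor.observe(); print({k:np.round(v,3) for k,v in s.items()})
a=imaging.get_image("top"); 
for n in ["place_1","unit","rock_x","snug_a","pot","feed","brush"]:
    try:
        for r in outline_of("top",n)[:5]: print(n,r["p"],r["rect"])
    except Exception as e: print(n,e)
hsv=cv2.cvtColor(a["color"],cv2.COLOR_RGB2HSV)
m=cv2.inRange(hsv,(20,100,100),(33,255,255))
k,l,st,c=cv2.connectedComponentsWithStats(m)
for i in range(1,k):
    if st[i,4]>15: print("yellow",c[i],st[i],ray(a,*c[i],.089))
b=imaging.get_image("scene")
save(a,"top1"); cv2.imwrite("pics/both.png",np.vstack([a["color"],b["color"]])[:,:,::-1][:, :]) 
im=cv2.imread("pics/both.png"); cv2.imwrite("pics/both.png",cv2.resize(im,(480,600)))
E
```

```text
{'clock': np.float64(0.0), 'joints': array([ 1.133,  0.435,  0.025,  1.574, -0.012,  1.134, -0.075]), 'dq': array([ 0.001,  0.001, -0.001,  0.001,  0.   , -0.002, -0.   ]), 'joint_efforts': array([ -0.   , -66.786,   0.984, -31.446,  -0.061,   0.043,   0.   ]), 'position': array([ 0.205, -0.59 ,  0.245]), 'ee_rot': array([-3.096, -0.523,  0.001]), 'force': array([-0.126,  0.549, -0.405]), 'ft_torque': array([-0.025,  0.016,  0.006]), 'width': np.float64(1.001)}
place_1 0.63 [314.7, 159.2, 121.4, 123.7]
unit 0.83 [315.8, 156.7, 122.8, 120.1]
unit 0.54 [341.3, 231.0, 40.8, 35.9]
rock_x 0.76 [340.6, 233.0, 39.7, 33.2]
snug_a 0.7 [327.2, 185.4, 38.0, 39.4]
snug_a 0.61 [373.3, 170.0, 36.5, 39.5]
snug_a 0.59 [445.2, 197.4, 25.9, 21.9]
snug_a 0.39 [342.3, 231.4, 39.9, 36.2]
pot 0.81 [279.7, 247.5, 34.3, 32.8]
feed 0.97 [445.1, 199.2, 29.1, 20.3]
feed 0.2 [314.6, 156.7, 123.6, 121.9]
brush 0.81 [319.5, 145.4, 75.4, 21.5]
brush 0.49 [343.7, 231.1, 35.2, 36.8]
yellow [393.7632 188.7632] [391 186   7   7  38] [ 0.6312 -0.1351  0.089 ]
yellow [347.8333 202.5   ] [345 200   7   6  36] [ 0.5935 -0.0208  0.089 ]
yellow [ 25.9453 209.4219] [ 20 204  13  12 128] [0.5534 0.7907 0.089 ]
yellow [ 65.0709 217.1339] [ 59 212  13  12 127] [0.5368 0.6904 0.089 ]
yellow [601.0305 234.4046] [595 229  13  12 131] [ 0.5315 -0.6527  0.089 ]
yellow [407.4054 234.3514] [404 232   8   6  37] [ 0.5179 -0.1716  0.089 ]
yellow [ 66.6746 243.4286] [ 61 238  13  12 126] [0.4708 0.683  0.089 ]
yellow [361.9189 248.4595] [359 246   7   6  37] [ 0.4795 -0.0589  0.089 ]
yellow [ 90.8088 322.8309] [ 85 317  13  13 136] [0.2751 0.6125 0.089 ]
yellow [589.9333 338.9333] [584 333  13  13 135] [ 0.2731 -0.6263  0.089 ]
```

View pics/top1.png

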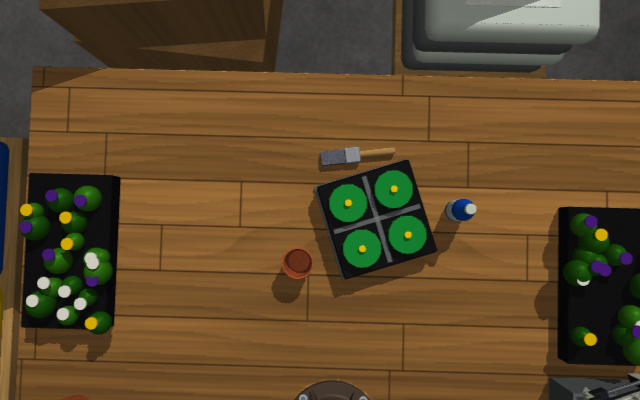

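The top view shows the unit with four caps: knobs at pixels (362,248), (407,234), (348,202) and (394,189). The pot is at (297,262), the bottle at (462,209) and the brush at (357,155). The unit's yaw is about 18.4°, and the tool's is about 19°, so they're already aligned.

move_arm(
  series=[
    [2.8, 4.1, 0, 0, 0, 0],
    [2.8, 4.1, 0, 0, 0, 0],
    [2.8, 4.1, 0, 0, 0, 0],
    [2.8, 4.1, 0, 0, 0, 0],
    [2.8, 4.1, 0, 0, 0, 0],
    [2.8, 4.1, 0, 0, 0, 0],
    [2.8, 4.1, 0, 0, 0, 0],
    [2.8, 4.1, 0, 0, 0, 0],
  ],
  grip=0,
  force=20,
)

```text
clock: 1.25
position: [0.4302, -0.2606, 0.2461]
ee_rot: [3.097, 0.523, 0.001]
force: [0.9, 0.0, 0.7]
width: 0.356
```

move_arm(
  series=[
    [2.7, 3.9, 0, 0, 0, 0],
    [2.7, 3.9, 0, 0, 0, 0],
    [0, 0, -4.5, 0, 0, 0],
    [0, 0, -4.5, 0, 0, 0],
    [0, 0, -3.5, 0, 0, 0],
    [0, 0, 0, 0, 0, 0],
    [0, 0, 0, 0, 0, 0],
  ],
)

```text
clock: 1.95
position: [0.4835, -0.1843, 0.1213]
ee_rot: [-3.097, -0.523, 0.001]
force: [0.4, -0.4, 0.8]
width: 0.006
```

Run:
```python
from h import *
a=imaging.get_image("top"); b=imaging.get_image("scene"); w=imaging.get_image("wrist")
A=cv2.resize(a["color"][120:320,240:560],(640,400)); 
im=np.hstack([cv2.resize(A,(400,250)),cv2.resize(w["color"],(400,250))]); im=np.vstack([im,np.pad(cv2.resize(b["color"],(560,350)),((0,0),(0,240),(0,0)))])
cv2.imwrite("pics/m2.png",im[:,:,::-1]); print(monitor.observe()["force"],monitor.observe()["width"])
```

```text
[ 0.33020326  0.05603429 -0.20735224] 0.006239519269588797
```

View pics/m2.png

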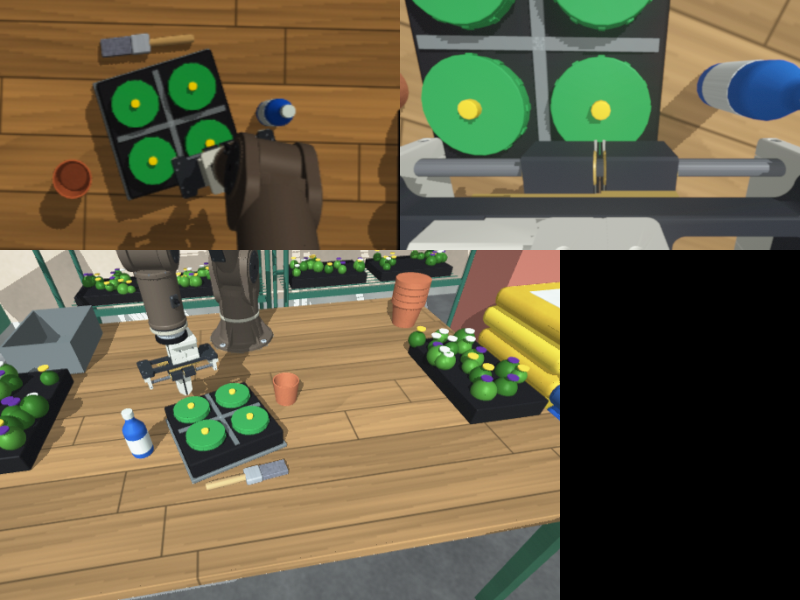

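The tip is at the near rim of place_2 and clear of the bottle (wrist inset: knob at (600,110), in line with the fingers). Next I'll press lightly.

move_arm(
  series=[
    [0, 0, -0.8, 0, 0, 0],
    [0, 0, -0.5, 0, 0, 0],
    [0, 0, 0, 0, 0, 0],
    [0, 0, -0.1, 0, 0, 0],
    [0, 0, -0.1, 0, 0, 0],
    [0, 0, 0, 0, 0, 0],
  ],
)

```text
clock: 2.7
position: [0.4833, -0.1843, 0.1057]
ee_rot: [3.098, 0.523, -0.0]
force: [0.1, 0.1, -0.4]
width: 0.005
```

move_arm(
  series=[
    [0, 0, -0.1, 0, 0, 0],
    [0, 0, -0.1, 0, 0, 0],
    [0, 0, 0, 0, 0, 0],
  ],
)

```text
clock: 3.0
position: [0.4832, -0.1843, 0.1036]
ee_rot: [-3.098, -0.523, 0.0]
force: [0.3, -0.2, -0.6]
width: 0.008
```

move_arm(
  series=[
    [0, 0, -0.1, 0, 0, 0],
    [0, 0, 0, 0, 0, 0],
  ],
)

```text
clock: 3.2
position: [0.4833, -0.1843, 0.1026]
ee_rot: [-3.098, -0.523, 0.0]
force: [0.1, -0.2, 0.5]
width: 0.008
```

move_arm(
  series=[
    [0, 0, -0.1, 0, 0, 0],
    [0, 0, 0, 0, 0, 0],
  ],
)

```text
clock: 3.4
position: [0.4833, -0.1843, 0.1016]
ee_rot: [-3.098, -0.523, 0.0]
force: [-0.4, 0.2, 0.2]
width: 0.008
```

Tip at 82.6 mm with no clear contact yet.

move_arm(
  series=[
    [0, 0, -0.1, 0, 0, 0],
    [0, 0, 0, 0, 0, 0],
  ],
)

```text
clock: 3.6
position: [0.4833, -0.1843, 0.1006]
ee_rot: [-3.098, -0.523, 0.0]
force: [0.8, -0.1, -0.9]
width: 0.009
```

move_arm(
  series=[
    [0, 0, -0.1, 0, 0, 0],
    [0, 0, 0, 0, 0, 0],
  ],
)

```text
clock: 3.8
position: [0.4833, -0.1843, 0.0996]
ee_rot: [-3.098, -0.523, 0.0]
force: [-0.4, 0.4, 0.0]
width: 0.011
```

move_arm(
  series=[
    [0, 0, -0.1, 0, 0, 0],
    [0, 0, 0, 0, 0, 0],
  ],
)

```text
clock: 4.0
position: [0.4833, -0.1843, 0.0986]
ee_rot: [-3.098, -0.523, 0.0]
force: [0.0, -0.4, 0.0]
width: 0.004
```

move_arm(
  series=[
    [0, 0, -0.1, 0, 0, 0],
    [0, 0, 0, 0, 0, 0],
  ],
)

```text
clock: 4.2
position: [0.4834, -0.1843, 0.0977]
ee_rot: [3.098, 0.523, 0.0]
force: [0.5, 0.4, 0.9]
width: 0.004
```

move_arm(
  series=[
    [0, 0, -0.1, 0, 0, 0],
    [0, 0, 0, 0, 0, 0],
  ],
)

```text
clock: 4.4
position: [0.4834, -0.1843, 0.0968]
ee_rot: [3.098, 0.523, 0.0]
force: [-1.1, 0.0, 2.6]
width: 0.006
```

move_arm(
  series=[
    [0, 0, -0.1, 0, 0, 0],
    [0, 0, 0, 0, 0, 0],
  ],
)

```text
clock: 4.6
position: [0.4835, -0.1843, 0.0959]
ee_rot: [3.098, 0.523, 0.0]
force: [-1.1, -0.4, 3.8]
width: 0.006
```

Run:
```python
from h import *
w=imaging.get_image("wrist"); save(w,"w3"); s=monitor.observe(); print(s["force"],s["position"],s["ft_torque"])
```

```text
[-1.48190106  0.24284082  3.55514833] [ 0.48341215 -0.18435115  0.09587108] [ 0.11495128  0.239062   -0.03349836]
```

move_arm(
  series=[
    [0, 0, -0.1, 0, 0, 0],
    [0, 0, 0, 0, 0, 0],
  ],
)

```text
clock: 4.85
position: [0.4834, -0.1843, 0.095]
ee_rot: [3.098, 0.523, 0.0]
force: [-2.3, 0.8, 6.7]
width: 0.005
```

Run:
```python
from h import *
w=imaging.get_image("wrist"); save(w,"w4"); s=monitor.observe(); print(s["force"],s["position"],s["ft_torque"])
```

```text
[-1.70093956 -0.14860741  6.75651762] [ 0.48341573 -0.184355    0.09498035] [ 0.07940739  0.37853561 -0.04654702]
```

Place_2 is stiff at about 2.5 N/mm from contact at 97.5 mm, so it is snug. Next is place_1.

move_arm(
  series=[
    [0, 0, 2.5, 0, 0, 0],
    [-1.3, 3.8, 0, 0, 0, 0],
    [-1.3, 3.8, 0, 0, 0, 0],
    [-1.2, 3.7, 0, 0, 0, 0],
    [0, 0, -1.0, 0, 0, 0],
    [0, 0, -0.4, 0, 0, 0],
    [0, 0, 0, 0, 0, 0],
    [0, 0, 0, 0, 0, 0],
  ],
)

```text
clock: 5.7
position: [0.4456, -0.0725, 0.1056]
ee_rot: [3.098, 0.52, -0.001]
force: [0.9, -0.5, -0.1]
width: 0.006
```

move_arm(
  series=[
    [0, 0, -0.1, 0, 0, 0],
    [0, 0, -0.1, 0, 0, 0],
    [0, 0, 0, 0, 0, 0],
  ],
)

```text
clock: 6.0
position: [0.4454, -0.0717, 0.1037]
ee_rot: [3.098, 0.522, -0.0]
force: [-0.4, -0.3, 0.2]
width: 0.008
```

move_arm(
  series=[
    [0, 0, -0.1, 0, 0, 0],
    [0, 0, 0, 0, 0, 0],
  ],
)

```text
clock: 6.2
position: [0.4453, -0.0714, 0.1027]
ee_rot: [3.098, 0.523, -0.0]
force: [0.4, -0.0, -0.4]
width: 0.005
```

move_arm(
  series=[
    [0, 0, -0.1, 0, 0, 0],
    [0, 0, 0, 0, 0, 0],
  ],
)

```text
clock: 6.4
position: [0.4453, -0.0713, 0.1017]
ee_rot: [3.098, 0.523, -0.0]
force: [0.1, -0.2, -0.1]
width: 0.006
```

move_arm(
  series=[
    [0, 0, -0.1, 0, 0, 0],
    [0, 0, 0, 0, 0, 0],
  ],
)

```text
clock: 6.6
position: [0.4453, -0.0713, 0.1006]
ee_rot: [-3.098, -0.523, 0.0]
force: [-0.8, 0.7, 0.4]
width: 0.002
```

move_arm(
  series=[
    [0, 0, -0.1, 0, 0, 0],
    [0, 0, 0, 0, 0, 0],
  ],
)

```text
clock: 6.8
position: [0.4453, -0.0713, 0.0997]
ee_rot: [3.098, 0.523, -0.0]
force: [-0.5, 0.3, 1.1]
width: 0.002
```

move_arm(
  series=[
    [0, 0, -0.1, 0, 0, 0],
    [0, 0, 0, 0, 0, 0],
  ],
)

```text
clock: 7.0
position: [0.4453, -0.0713, 0.0987]
ee_rot: [3.098, 0.523, -0.0]
force: [-0.8, -0.0, 0.2]
width: 0.004
```

move_arm(
  series=[
    [0, 0, -0.1, 0, 0, 0],
    [0, 0, 0, 0, 0, 0],
  ],
)

```text
clock: 7.2
position: [0.4453, -0.0714, 0.0979]
ee_rot: [3.098, 0.523, 0.0]
force: [-2.1, -0.5, 6.2]
width: 0.004
```

move_arm(
  series=[
    [0, 0, -0.1, 0, 0, 0],
    [0, 0, 0, 0, 0, 0],
  ],
)

```text
clock: 7.4
position: [0.4454, -0.0714, 0.0975]
ee_rot: [3.097, 0.523, 0.0]
force: [-3.4, 0.5, 15.9]
width: 0.007
```

Place_1 gave almost no force over several mm, then a hard stop. That fits a cap tilted onto its limit, so I'll check the picture.

Run:
```python
from h import *
w=imaging.get_image("wrist"); save(w,"w5"); b=imaging.get_image("scene"); save(b,"s5")
a=np.array(w["color"])[0:260,:]; c=cv2.resize(b["color"][140:260,160:360],(640,330))
c=cv2.resize(b["color"][140:260,160:360],(560,336)); c=np.pad(c,((0,0),(0,80),(0,0)))
cv2.imwrite("pics/m5.png",np.vstack([a,c])[:,:,::-1]); print(monitor.observe()["force"])
```

```text
[-3.60786804 -0.16416055 14.9122458 ]
```

View pics/m5.png

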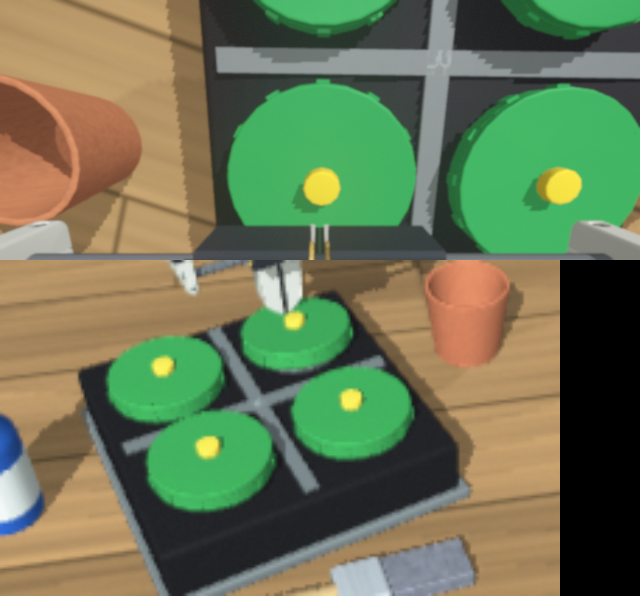

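The scene crop shows the arm-side rim of place_1 (297,330) pressed down, with its far side raised. So place_1 is the loose cap. I'll lift and centre over its knob.

move_arm(
  series=[
    [0, 0, 2.2, 0, 0, 0],
    [1.7, 0.6, 0, 0, 0, 0],
    [1.7, 0.6, 0, 0, 0, 0],
    [0, 0, 0, 0, 0, 0],
    [0, 0, 0, 0, 0, 0],
    [0, 0, 0, 0, 0, 0],
  ],
)

```text
clock: 8.1
position: [0.4782, -0.0596, 0.1184]
ee_rot: [-3.098, -0.523, 0.002]
force: [0.1, -0.2, -0.6]
width: 0.004
```

Run:
```python
from h import *
b=imaging.get_image("scene"); s=monitor.observe(); print(s["position"],s["force"])
R=cv2.Rodrigues(np.array(b["rvec"]))[0]
p=cv2.projectPoints(np.array([s["position"]+[0,0,-.019],[.4795,-.0589,.090]]),np.array(b["rvec"]),np.array(b["tvec"]),np.array([[b["fx"],0,b["cx"]],[0,b["fy"],b["cy"]],[0,0,1]],float),None)[0]; print(p)
cv2.imwrite("pics/m6.png",cv2.resize(b["color"][140:220,210:310],(800,600))[:,:,::-1])
```

```text
[ 0.47831057 -0.05969299  0.11848036] [-0.37388894  0.23429362  0.56599713]
[[[263.7833839  156.83896707]]

 [[264.58504565 160.2189117 ]]]
```

View pics/m6.png

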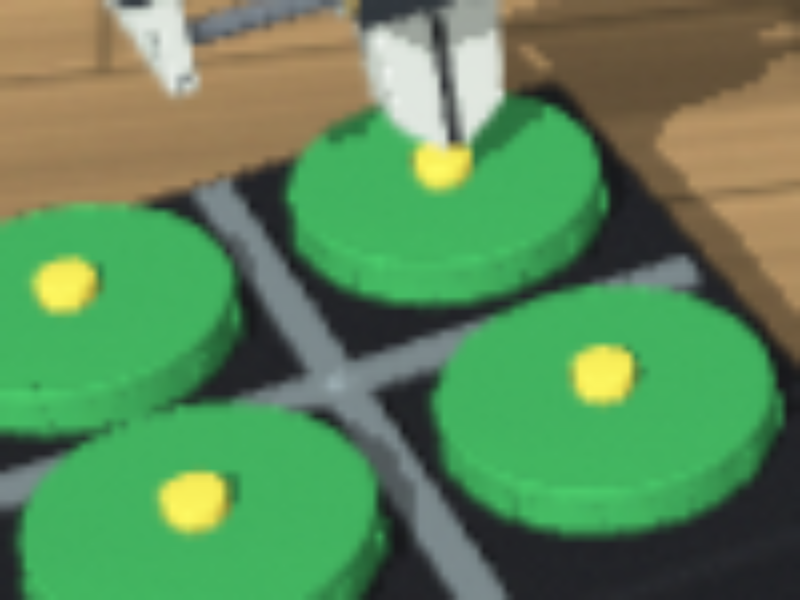

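The fingertips (about (450,140)) sit right above the place_1 knob at (442,165), and the cap is level again. Now I'll push it down.

move_arm(
  series=[
    [0.1, 0.1, -0.5, 0, 0, 0],
    [0, 0, -0.2, 0, 0, 0],
    [0, 0, -0.2, 0, 0, 0],
    [0, 0, -0.1, 0, 0, 0],
    [0, 0, 0, 0, 0, 0],
  ],
)

```text
clock: 8.65
position: [0.4803, -0.0583, 0.1089]
ee_rot: [3.098, 0.523, -0.0]
force: [-1.9, -0.1, 4.1]
width: 0.003
```

move_arm(
  series=[
    [0, 0, -0.1, 0, 0, 0],
    [0, 0, -0.1, 0, 0, 0],
    [0, 0, 0, 0, 0, 0],
  ],
)

```text
clock: 8.95
position: [0.4804, -0.0582, 0.1075]
ee_rot: [3.097, 0.523, 0.001]
force: [-3.2, 0.4, 11.6]
width: 0.005
```

move_arm(
  series=[
    [0, 0, -0.1, 0, 0, 0],
    [0, 0, -0.1, 0, 0, 0],
    [0, 0, 0, 0, 0, 0],
  ],
)

```text
clock: 9.25
position: [0.4804, -0.0583, 0.1055]
ee_rot: [3.097, 0.523, 0.001]
force: [-4.2, 0.8, 13.4]
width: 0.004
```

move_arm(
  series=[
    [0, 0, -0.1, 0, 0, 0],
    [0, 0, -0.1, 0, 0, 0],
    [0, 0, 0, 0, 0, 0],
  ],
)

```text
clock: 9.55
position: [0.4802, -0.0584, 0.1043]
ee_rot: [3.097, 0.523, 0.0]
force: [-8.3, 0.9, 27.4]
width: 0.002
```

move_arm(
  series=[
    [0, 0, -0.1, 0, 0, 0],
    [0, 0, -0.1, 0, 0, 0],
    [0, 0, 0, 0, 0, 0],
  ],
)

```text
clock: 9.85
position: [0.4804, -0.0583, 0.1039]
ee_rot: [3.096, 0.523, 0.002]
force: [-15.6, 0.7, 51.3]
width: 0.005
```

It hit a hard stop after about 5 mm of travel, with the force rising to 51 N. Releasing and moving clear.

move_arm(
  series=[
    [0, 0, 0.3, 0, 0, 0],
    [0, 0, 1, 0, 0, 0],
    [0, 0, 3, 0, 0, 0],
    [0, 0, 4, 0, 0, 0],
    [0, 0, 4, 0, 0, 0],
    [-4, 0, 2, 0, 0, 0],
    [-4, 0, 0, 0, 0, 0],
    [0, 0, 0, 0, 0, 0],
  ],
)

```text
clock: 10.65
position: [0.3959, -0.0585, 0.2441]
ee_rot: [3.097, 0.522, -0.003]
force: [1.0, -0.3, -0.4]
width: 0.005
```

Run:
```python
from h import *
b=imaging.get_image("scene"); a=imaging.get_image("top"); s=monitor.observe(); print(s["position"],s["force"])
for n in ["pot","feed","brush"]: print(n,[(r["p"],r["rect"]) for r in outline_of("top",n)[:1]])
cv2.imwrite("pics/m7.png",cv2.resize(b["color"][120:280,140:353],(800,600))[:,:,::-1])
```

```text
[ 0.40007411 -0.05850288  0.24425495] [ 0.22317897  0.24249624 -0.38814219]
pot [(0.74, [281.3, 248.5, 34.4, 31.5])]
feed []
brush [(0.56, [321.0, 143.9, 74.3, 22.7])]
```

View pics/m7.png

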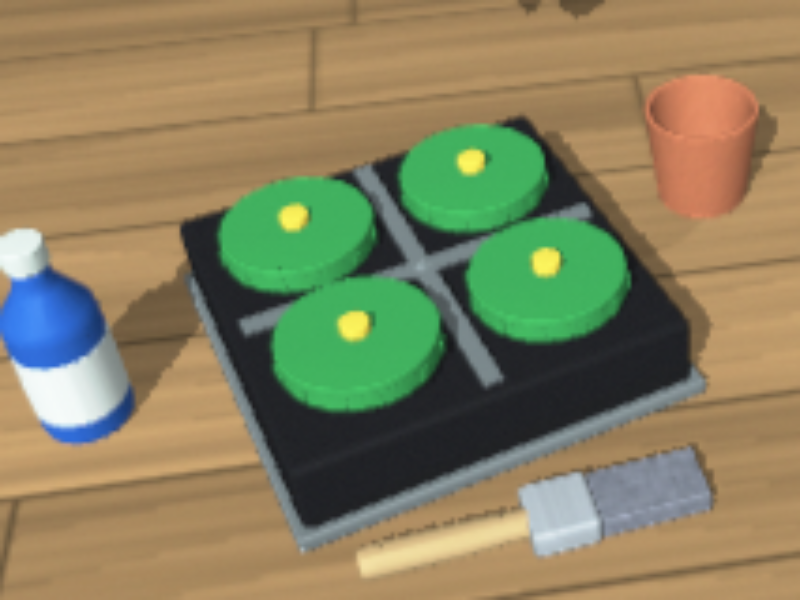

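The place_1 cap (472,175) is level and lower. The bottle, pot and brush look undisturbed, and the arm is clear.

```bash
python3 -c "
from cell import workorder; print(workorder.sign_off())"
```

```text
the job is handed in; nothing more can be done
None
```

The loose cap was at place_1 (nearest row, left). I pushed it home, moved the arm clear and handed the job in at about 11 s of the 56 s allowed.

- **Finding it:** I pressed place_2's rim first. It pushed back at about 2.5 N/mm up to roughly 7 N, so it is well seated. Place_1's rim gave about 1 N or less for several mm, then hit a hard stop. The scene picture showed it tilted, and it levelled when I let go. I did not press places 3 and 4.
- **Seating it:** On the knob, place_1 started to slide at about 12–13 N. It stopped hard after about 5 mm, and the force rose to 51 N at the fingertips.
- **Last checks:** The final picture shows all four caps level, and the force reading is about zero. In the top view, the pot and brush are within 2 pixels of where they started. The detector did not report the bottle in that view, but it stands upright in the scene picture.
- **Not measured directly:** The seat depth comes from arm travel and the hard stop. The tilt comes from the pictures and the force readings.

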